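# Slide the open roller bearing out of the crowded parts tray

## Robot

A 6-joint arm with a two-finger parallel gripper is mounted at the origin on the work surface. World frame = base frame: x ahead of the robot, y to its left, z up, the work surface at z = 0. Lengths are in m, angles in rad, forces in N, time in s.
With the tool pointing down it reaches from about 0.3 to 0.775 m from the base axis. Payload 14.6 kg.
Tool frame: the origin (TCP) lies on the centre line of the jaws, within the pads' length; the fingertips stand 19 mm ahead of it and the grasp point (between the pads) is the TCP (ctrl.tip_reach is the distance from the TCP to the fingertips, in m); x points along the fingers, y is the direction in which the jaws open and shut, and the axes are right-handed (so a half turn about x gives the same grasp; the last joint's range is limited). The gripper opens to 94 mm and grips with 3 to 60 N. Pads are 16 mm wide; open, the fingers measure 119 mm over their backs; the gripper's body (75 mm by 177 mm) begins 78 mm behind the grasp point.
Start: joints at [-1.261, 0.3, 1.521, -0, 1.321, -0.067], TCP at [0.202, -0.511, 0.224] pointing down, gripper open.
Joint ranges: [-3.03, 3.03], [-0.79, 2.21], [0.23, 2.52], [-1.04, 4.18], [0, 3.07], [-2.55, 2.55]. Speed limits (rad/s): [2.22, 2.22, 2.57, 3.14, 3.14, 3.14].

## Interface

Orientations are given as [roll, pitch, yaw] about the fixed x, y, z axes, in that order (R = Rz(yaw) Ry(pitch) Rx(roll)).
In Python, from station import ctrl, optics, models gives the robot as it stands. The module is installed in compiled form; this text tells all that it offers.
- The arm moves only by the tool arm_command, never from a script. Its argument "deltas" is a list of rows, each an object with "translation": the shift along the tool's x, y, z in units of 25 mm (1.0 is 25 mm), a list of three; "turn": the turn, a rotation vector about the tool's x, y, z in units of 5 degrees (1.0 is 5 degrees), a list of three. In form: [{"translation": [x, y, z], "turn": [rx, ry, rz]}, ...]. A call has 1 to 12 rows; each row is the pose to reach, as a shift and turn from the pose commanded when the call began, along the tool's axes at that moment; what a row does not reach only later rows make up. A row lasts 1/12 s, in which the tool goes at most 41.7 mm and 7.16 degrees, less where a joint would pass 70% of its speed; a pose out of reach is approached as far as the arm can. A call with a gripper value outside its range is refused whole. "gripper" is the finger opening in mm, from 0 to 94, set as the call begins (left out, the last holds). The fingers move at their own pace and stop on an object; "force" is the grip in N (left out, the last holds). Time passes only in rows, so rows that repeat a pose let the fingers close. It gives the time, the measured TCP pose, the force and the opening at its end, in the units of the state.
- ctrl.get_obs(): the state, without advancing time (a new reading comes with each control period).
- optics.camera(name): name is "side" or "top" or "wrist"; returns the picture (400x640x3 uint8, red, green, blue); there is no depth.
- optics.get_calibration(name): a dict with "K" (3x3 intrinsics, pixels), "origin" and "orientation" of the camera in the world. Camera axes: x right, y down, z forward; pixel columns grow to the right and rows downward; lengths in m; the calibration is good to about 2 mm. A picture is of the moment at which its call begins: read the wrist's pose just before it. get_calibration takes no time and is no camera call; for the wrist camera it gives the pose at the moment of the call.
- ctrl.hand_in(): hands the job in, once; it reports no verdict.
Trained networks look in the newest picture that a camera, given by its name, has taken for a name from the list of things; names that differ only in an ending like _2 or _b are one class to them, and where a whole thing is asked for, a point or a joint stands for the part that bears it (a point fixed in the world has none). Each returns a list of dicts, best first, with "score" (0 to 1); they miss things now and then, are a little off and sometimes report something else, mostly with a low value. They report only what shows in the picture. A call takes as long as a camera call. They do not tell look-alikes from the thing itself.
- models.look_for(target, camera): "box" ([left, top, right, bottom] in pixels, round what is visible of it).
- models.cut_out(target, camera): "pixels" (400x640 bool, what is visible of it) and "box" ([left, top, right, bottom] in pixels, round what is visible of it).
- models.mark_of(target, camera): "at" ([column, row] in pixels: a listed point, or the origin of a listed thing).
The state is a dict: "time_s": time; "qpos": joint angles; "joint_vel": joint speeds; "tau": joint torques, N m; "ee_pos": TCP position; "eef_rot": TCP orientation; "force": force on the tool from outside, world axes, zero at the start; "moment": the same for the moment, N m; "grip_width": finger opening in m.
Only numpy, scipy, OpenCV 4.12 (cv2) and the standard library are available. Lean on these libraries where they do the work, as an engineer would, in place of code of your own. Each camera call takes 0.05 s, during which the arm holds its last target.

## Task

Get the brass roller bearing out of the cluttered blue parts tray and leave it lying flat inside the yellow taped square on the bench. Its rollers are loose, so slide it along, out through the tray's open side, and never lift or tip it. The gear, flange and lever must stay in the tray (you may shove them about in there to make way), and leave the pliers and the tin alone.

Things in the scene. Friction and masses are not known exactly. Their poses are not given: they have to be found in the camera images.
- tray: Blue sheet-metal parts tray, fixed to the bench, 250 mm along its x, 300 mm along its y, all loose parts flat on its floor. Origin: centre of its underside, on the bench. Floor 3 mm thick; walls 4 mm thick, 33 mm high, on its +x, -x and +y sides. Its -y side is open, without lip: parts slide out there and step down 3 mm onto the bench.
- bearing: The part wanted: flat ring-shaped roller bearing, brass with dark steel roller ends showing on top; outer diameter 104 mm, open bore 74 mm, 20 mm high, about 0.45 kg. Lies flat in the tray's +y half, beside the gear; closed fingertips go down into its bore and can drag it. Origin: on its axis, at its underside; z is its axis, up.
- gear: Dark steel gear, 96 mm across, 22 mm high, 0.6 kg, with a shaft hole that is only a black mark on top (nothing can be put in). Flat in the tray. Origin: centre of its underside.
- flange: Square light-grey cast flange, 90 x 90 mm, 20 mm high, 0.3 kg, with a round 64 mm hole right through its middle that closed fingertips can go down into and drag it by. Lies nearer the open side, often blocking the bearing's way out. Origin: centre of its underside; x and y along its sides.
- lever: Bright steel selector lever, 150 mm long along its x, 24 mm wide, 16 mm high at its round ends. Flat in the tray along the +y wall. Origin: centre of its underside.
- square: Square of yellow tape stuck flat on the bench, beyond the tray's open side: tape 20 mm wide, 190 mm over the outside, 150 mm clear inside. Origin: its centre, on the bench; x and y along its sides.
- pliers: Red-handled pliers lying on the bench, about 160 mm long, 14 mm high, bystander. Origin: beside the pivot, at the underside.
- tin: Green grease tin, closed, standing upright, 72 mm across, 60 mm high, bystander. Origin: centre of its underside.
Mind the look-alikes: they are no part of the job. What is shaped like the gear but purple is not meant. What is shaped like the flange but red is not meant.

How it is judged:
At the end, for the whole second after the job is handed in: The bearing lies flat and still on the bench inside the taped square: its axis within 43 mm of the square's centre along each side (it may overlap the tape, not pass its outer edge). The gear, flange and lever have their centres inside the tray, at least 20 mm in from its open edge (x of bearing in the frame of square between -0.043 and 0.043 m and y of bearing in the frame of square between -0.043 and 0.043 m and height (world z) of bearing below 0.006 m and angle between bearing's own z axis and vertical below 0.08 rad and linear speed of bearing below 0.01 m/s and x of gear in the frame of tray between -0.125 and 0.125 m and y of gear in the frame of tray between -0.13 and 0.15 m and z of each of gear, flange, lever in the frame of tray below 0.05 m and x of flange in the frame of tray between -0.125 and 0.125 m and y of flange in the frame of tray between -0.13 and 0.15 m and x of lever in the frame of tray between -0.125 and 0.125 m and y of lever in the frame of tray between -0.13 and 0.15 m); the robot touches nothing.
It fails at once if the bearing is lifted (underside more than 20 mm above the bench) or tipped by more than 20 degrees (height (world z) of bearing above 0.02 m or angle between bearing's own z axis and vertical above 0.35 rad).
It fails at once if the gear, flange or lever comes out through the tray's open side (centre less than 20 mm in from its edge) (y of any of gear, flange, lever in the frame of tray below -0.13 m).
It fails at once if the pliers or the tin are moved by more than 30 mm (distance of any of pliers, tin from where it was at the start of the episode above 0.03 m).
It also fails if it takes over 54 s, if anything falls off the work surface, if the arm or the gripper's body presses on something with over 40 N, if the wrist force passes 120 N, or if a joint passes its speed limit or range.

## Working session

There is one attempt and no reset: what is moved stays moved. The work goes in short steps, Python scripts to look and compute and a tool call to move; the robot and the scene stay as the last step left them, time stands still between calls to the robot, and variables do not carry over. Pictures are saved under pics/ and viewed, and the job is handed in when it is done.

Besides the shell and the picture viewer there is one more tool, called by a JSON object that holds its "name" and its "arguments". arm_command: Moves the arm, as the interface text tells. Its arguments: {"type":"object","properties":{"deltas":{"type":"array"},"gripper":{"type":"number"},"force":{"type":"number"}},"required":["deltas"]}

```bash
mkdir -p pics
cat > h.py <<'E'
import numpy as np, cv2
from station import ctrl, optics, models
def snap(n,f):
    im=optics.camera(n); cv2.imwrite('pics/'+f+'.png',im[:,:,::-1]); return im
def ray(n,px,z):
    c=optics.get_calibration(n);K=np.array(c['K']);o=np.array(c['origin']);R=np.array(c['orientation'])
    if R.shape!=(3,3):
        from scipy.spatial.transform import Rotation as Ro
        R=Ro.from_euler('xyz',R).as_matrix() if R.size==3 else Ro.from_quat(R).as_matrix()
    d=R@np.linalg.inv(K)@np.array([px[0],px[1],1.0]); return o+d*(z-o[2])/d[2]
E
python3 - <<'E'
from h import *
o=ctrl.get_obs(); print({k:np.round(v,3).tolist() for k,v in o.items()})
for n in ['top','side']:
    snap(n,n+'0'); print(n,optics.get_calibration(n))
    if n=='top':
        for t in ['bearing','gear','flange','lever','square','tray','pliers','tin']:
            for m in models.mark_of(t,n)[:3]: print(t,np.round(m['at'],1),round(m['score'],2),ray(n,m['at'],0.003).round(3))
E
```

```text
{'time_s': 0.0, 'qpos': [-1.261, 0.3, 1.522, -0.0, 1.321, -0.067], 'joint_vel': [0.0, 0.0, 0.0, -0.0, 0.0, 0.001], 'tau': [0.002, -53.181, -35.274, 0.071, 0.025, -0.0], 'ee_pos': [0.202, -0.511, 0.224], 'eef_rot': [-1.607, 1.57, 1.911], 'force': [-0.34, -0.874, 0.403], 'moment': [0.025, 0.008, 0.001], 'grip_width': 0.094}
top {'K': array([[487.5149896 ,   0.        , 318.71575491],
       [  0.        , 487.5149896 , 197.67931018],
       [  0.        ,   0.        ,   1.        ]]), 'origin': array([ 0.39490402, -0.01963349,  1.1738061 ]), 'orientation': array([-3.00017863,  0.00650686, -1.58578504])}
bearing [216.5 225.6] 0.68 [0.498 0.233 0.003]
gear [221.8 179.2] 0.68 [0.611 0.221 0.003]
gear [223.6 111.8] 0.56 [0.782 0.219 0.003]
flange [267.9 198.8] 0.79 [0.561 0.109 0.003]
flange [207.2 303.8] 0.79 [0.313 0.252 0.003]
lever [190.7 211.7] 0.76 [0.532 0.296 0.003]
lever [242.7 204.4] 0.27 [0.548 0.17  0.003]
tray [242.6 205.2] 0.57 [0.546 0.17  0.003]
pliers [436.7 146.8] 0.9 [ 0.683 -0.306  0.003]
tin [354.  119.5] 0.87 [ 0.756 -0.105  0.003]
side {'K': array([[510.44066279,   0.        , 323.33349359],
       [  0.        , 510.44066279, 193.46202617],
       [  0.        ,   0.        ,   1.        ]]), 'origin': array([0.26459437, 0.84010772, 0.71101256]), 'orientation': array([-2.22376142, -0.00884169, -2.80301713])}
```

View pics/top0.png

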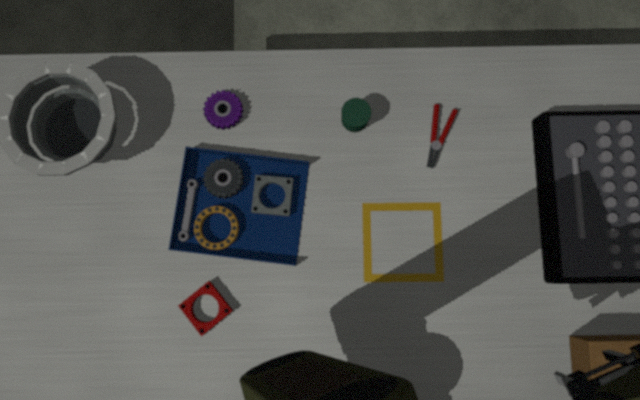

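View pics/side0.png

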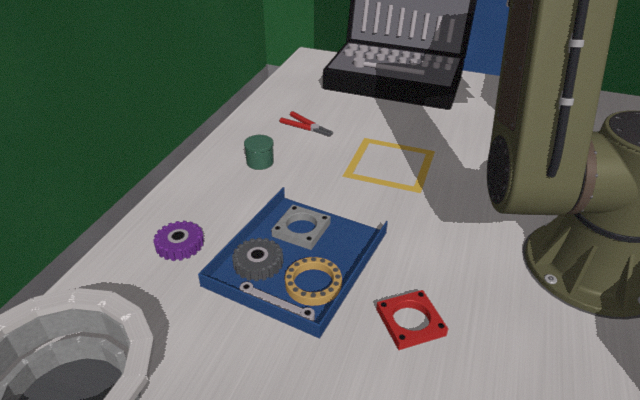

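Run:
```python
from h import *
im=cv2.imread('pics/top0.png')
c=cv2.resize(im[130:300,150:470],None,fx=2.5,fy=2.5,interpolation=cv2.INTER_CUBIC); cv2.imwrite('pics/crop0.png',c)
hsv=cv2.cvtColor(im,cv2.COLOR_BGR2HSV)
# tape
m=cv2.inRange(hsv,(15,110,60),(35,255,255)); m2=m.copy(); m2[:,:350]=0; m2[:,460:]=0
pts=np.argwhere(m2)[:,::-1].astype(np.float32); w=np.array([ray('top',p,0)[:2] for p in pts],np.float32)
print('tape',cv2.minAreaRect(w))
b=m.copy(); b[:,250:]=0;b[:190]=0;b[260:]=0
pts=np.argwhere(b)[:,::-1].astype(np.float32); w=np.array([ray('top',p,0.023)[:2] for p in pts],np.float32)
print('bearing',cv2.minEnclosingCircle(w),cv2.fitEllipse(cv2.convexHull(w)))
bl=cv2.inRange(hsv,(100,100,20),(130,255,255)); bl[:,:150]=0; bl[:,330:]=0
pts=np.argwhere(bl)[:,::-1].astype(np.float32); w=np.array([ray('top',p,0.003)[:2] for p in pts],np.float32)
print('tray',cv2.minAreaRect(w))
snap('top','t1')
for t,z in [('gear',.025),('flange',.023),('lever',.019),('bearing',.023)]:
    r=models.cut_out(t,'top')
    for q in r[:2]:
        pts=np.argwhere(q['pixels'])[:,::-1]; w=np.array([ray('top',p,z)[:2] for p in pts],np.float32)
        print(t,q['score'],cv2.minAreaRect(w))
for p in [(187,147),(309,160),(297,264),(170,249)]: print(p, ray('top',p,0.033).round(3), ray('top',p,0.0).round(3))
```

```text
tape ((0.4526553750038147, -0.21386277675628662), (0.18942886590957642, 0.18666066229343414), 89.15160369873047)
bearing ((0.4916786253452301, 0.2305086851119995), 0.05236472934484482) ((0.4913952648639679, 0.23012210428714752), (0.10227839648723602, 0.10344353318214417), 49.86749267578125)Traceback (most recent call last):
  File "<stdin>", line 13, in <module>
  File "h.py", line 6, in ray
    c=optics.get_calibration(n);K=np.array(c['K']);o=np.array(c['origin']);R=np.array(c['orientation'])
ValueError: time passes only in moves, steps and waits
```

View pics/crop0.png

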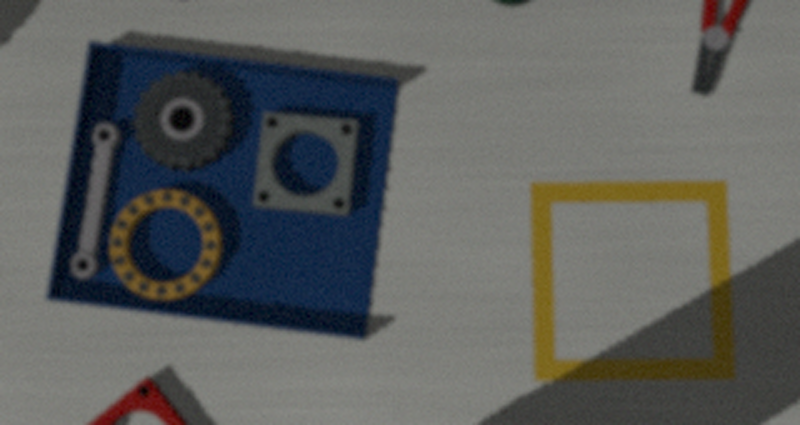

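```bash
cat > h.py <<'E'
import numpy as np, cv2
from scipy.spatial.transform import Rotation as Ro
from station import ctrl, optics, models
def snap(n,f):
    im=optics.camera(n); cv2.imwrite('pics/'+f+'.png',im[:,:,::-1]); return im
_c={}
def ray(n,px,z):
    if n not in _c: _c[n]=optics.get_calibration(n)
    c=_c[n];K=np.array(c['K']);o=np.array(c['origin']);R=Ro.from_euler('xyz',c['orientation']).as_matrix()
    px=np.atleast_2d(np.asarray(px,float)); d=(R@np.linalg.inv(K)@np.c_[px,np.ones(len(px))].T).T
    return (o+d*((z-o[2])/d[:,2])[:,None]).astype(np.float32)
E
python3 - <<'E'
from h import *
im=cv2.imread('pics/top0.png')
hsv=cv2.cvtColor(im,cv2.COLOR_BGR2HSV)
bl=cv2.inRange(hsv,(100,100,20),(130,255,255)); bl[:,:150]=0; bl[:,330:]=0
print('tray',cv2.minAreaRect(ray('top',np.argwhere(bl)[:,::-1],0.003)[:,:2]))
snap('top','t1')
for t,z in [('gear',.025),('flange',.023),('lever',.019),('bearing',.023)]:
    for q in models.cut_out(t,'top')[:2]:
        w=ray('top',np.argwhere(q['pixels'])[:,::-1],z)[:,:2]
        print(t,q['score'],cv2.minAreaRect(w))
for p in [(187,147),(309,160),(297,264),(170,249)]: print(p, ray('top',p,0.033).round(3), ray('top',p,0.0).round(3))
print(Ro.from_euler('xyz',ctrl.get_obs()['eef_rot']).as_matrix().round(3), ctrl.tip_reach)
E
```

```text
tray ((0.43024009466171265, 0.19399289786815643), (0.30540114641189575, 0.4936405420303345), 82.02143096923828)
gear 0.93 ((0.7812256813049316, 0.21578389406204224), (0.0986526682972908, 0.09384962916374207), 44.12417984008789)
gear 0.3 ((0.45226019620895386, -0.20857223868370056), (0.1861371546983719, 0.18573324382305145), 89.60082244873047)
flange 0.78 ((0.5666657090187073, 0.0965987890958786), (0.09447047114372253, 0.09392626583576202), 83.17283630371094)
flange 0.66 ((0.30745255947113037, 0.25130486488342285), (0.09362932294607162, 0.09662854671478271), 36.25861358642578)
lever 0.76 ((0.5361694097518921, 0.29890429973602295), (0.025539685040712357, 0.14811912178993225), 81.5797119140625)
bearing 0.97 ((0.4905436933040619, 0.22953340411186218), (0.10213254392147064, 0.10238270461559296), 45.23235321044922)
(187, 147) [[0.685 0.3   0.033]] [[0.694 0.309 0.   ]]
(309, 160) [[0.649 0.007 0.033]] [[0.656 0.008 0.   ]]
(297, 264) [[0.403 0.038 0.033]] [[0.403 0.04  0.   ]]
(170, 249) [[0.442 0.334 0.033]] [[0.443 0.344 0.   ]]
[[ 0.     0.368 -0.93 ]
 [-0.    -0.93  -0.368]
 [-1.     0.     0.   ]] 0.019
```

{"name": "arm_command", "arguments": {"deltas": [{"translation": [0, -0.9, -1.2], "turn": [0, 0, 0]}, {"translation": [0, -1.8, -2.4], "turn": [0, 0, 0]}, {"translation": [0, -2.7, -3.5], "turn": [0, 0, 0]}, {"translation": [0, -3.6, -4.7], "turn": [0, 0, 0]}, {"translation": [0.3, -4.5, -5.9], "turn": [0, 0, 0]}, {"translation": [0.6, -5.4, -7.1], "turn": [0, 0, 0]}, {"translation": [0.9, -6.3, -8.2], "turn": [0, 0, 0]}, {"translation": [1.2, -7.2, -9.4], "turn": [0, 0, 0]}, {"translation": [1.5, -8.1, -10.6], "turn": [0, 0, 0]}, {"translation": [1.8, -9.0, -11.8], "turn": [0, 0, 0]}, {"translation": [2.0, -9.0, -11.8], "turn": [0, 0, 0]}, {"translation": [2.0, -9.0, -11.8], "turn": [0, 0, 0]}], "gripper": 0}}

```text
time_s: 1.75
ee_pos: [0.3942, -0.1922, 0.1737]
eef_rot: [-0.9, 1.569, 2.621]
force: [-0.8, -0.8, -0.3]
grip_width: 0.0176
```

{"name": "arm_command", "arguments": {"deltas": [{"translation": [0, -0.9, -1.2], "turn": [0, 0, 0]}, {"translation": [0.3, -1.8, -2.4], "turn": [0, 0, 0]}, {"translation": [0.6, -2.7, -3.5], "turn": [0, 0, 0]}, {"translation": [0.9, -3.6, -4.7], "turn": [0, 0, 0]}, {"translation": [1.2, -4.5, -5.9], "turn": [0, 0, 0]}, {"translation": [1.6, -5.4, -7.1], "turn": [0, 0, 0]}, {"translation": [2.0, -6.3, -8.2], "turn": [0, 0, 0]}, {"translation": [2.5, -7.2, -9.4], "turn": [0, 0, 0]}, {"translation": [3.0, -8.2, -10.7], "turn": [0, 0, 0]}, {"translation": [3.3, -8.2, -10.7], "turn": [0, 0, 0]}, {"translation": [3.3, -8.2, -10.7], "turn": [0, 0, 0]}], "gripper": 0}}

```text
time_s: 2.67
ee_pos: [0.567, 0.0954, 0.09]
eef_rot: [-0.24, 1.568, -3.003]
force: [0.2, 0.1, -0.1]
grip_width: 0.0005
```

Run:
```python
from h import *
o=ctrl.get_obs();print(o['ee_pos'].round(4),o['grip_width'],Ro.from_euler('xyz',o['eef_rot']).as_matrix().round(3)); w=snap('wrist','w1'); snap('top','t2'); c=optics.get_calibration('wrist')
print(ray('wrist',[(319.5,200)],0.02),c)
for t,z in [('flange',.003),('bearing',.003)]:
  for q in models.mark_of(t,'wrist')[:2]: print(t,q, ray('wrist',q['at'],z))
```

```text
[0.567  0.0954 0.09  ] 0.0005285847196916677 [[-0.003  0.369 -0.929]
 [-0.    -0.929 -0.369]
 [-1.    -0.001  0.003]]
[[0.5803192  0.09756002 0.02      ]] {'K': array([[280.47277456,   0.        , 318.52388899],
       [  0.        , 280.47277456, 203.15184474],
       [  0.        ,   0.        ,   1.        ]]), 'origin': array([0.6281493 , 0.11758195, 0.25274212]), 'orientation': array([ 2.91119173e+00, -8.43446453e-04, -1.19414502e+00])}
```

View pics/w1.png

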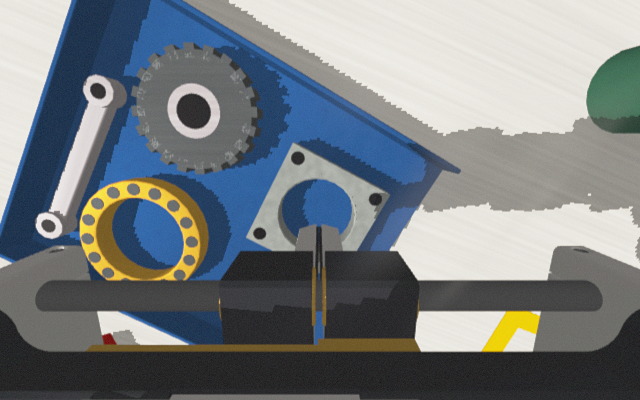

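View pics/t2.png

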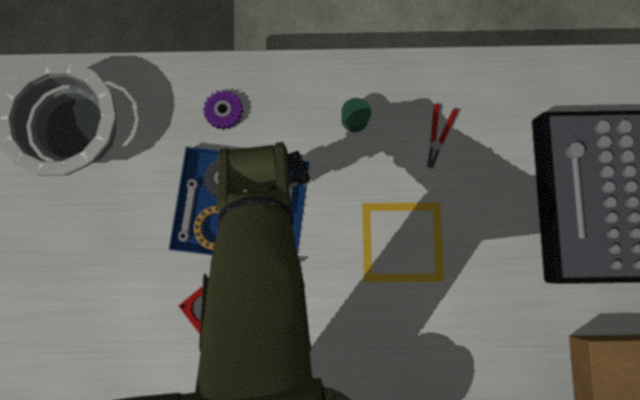

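Run:
```python
from h import *
print(ray('wrist',[(317,179),(278,216),(355,210),(298,158),(376,199),(260,233)],0.023))
print('bearing',ray('wrist',[(138,180),(80,240),(208,236),(144,231)],0.023))
```

```text
[[0.5969297  0.10610839 0.023     ]
 [0.555137   0.1254379  0.023     ]
 [0.5841074  0.06638151 0.023     ]
 [0.6072658  0.12678938 0.023     ]
 [0.5993836  0.0537064  0.023     ]
 [0.53503144 0.13479027 0.023     ]]
bearing [[0.54177463 0.24365829 0.023     ]
 [0.4715288  0.27840024 0.023     ]
 [0.51589185 0.1758714  0.023     ]
 [0.5000193  0.2285713  0.023     ]]
```

{"name": "arm_command", "arguments": {"deltas": [{"translation": [0.8, 0, 0], "turn": [0, 0, 0]}, {"translation": [1.6, 0, 0], "turn": [0, 0, 0]}, {"translation": [2.2, 0, 0], "turn": [0, 0, 0]}, {"translation": [2.45, 0, 0], "turn": [0, 0, 0]}, {"translation": [2.45, 0, 0], "turn": [0, 0, 0]}], "gripper": 0}}

```text
time_s: 3.28
ee_pos: [0.5667, 0.0944, 0.0303]
eef_rot: [-0.25, 1.57, -3.016]
force: [-0.4, -0.3, -0.4]
grip_width: 0.0002
```

{"name": "arm_command", "arguments": {"deltas": [{"translation": [0, 0.1, -0.2], "turn": [0, 0, 0]}, {"translation": [0, 0.2, -0.4], "turn": [0, 0, 0]}, {"translation": [0, 0.3, -0.55], "turn": [0, 0, 0]}, {"translation": [0, 0.4, -0.7], "turn": [0, 0, 0]}, {"translation": [0, 0.5, -0.9], "turn": [0, 0, 0]}, {"translation": [0, 0.6, -1.05], "turn": [0, 0, 0]}, {"translation": [0, 0.7, -1.2], "turn": [0, 0, 0]}, {"translation": [0, 0.8, -1.4], "turn": [0, 0, 0]}, {"translation": [0, 0.9, -1.6], "turn": [0, 0, 0]}, {"translation": [0, 0.95, -1.7], "turn": [0, 0, 0]}, {"translation": [0, 0.95, -1.7], "turn": [0, 0, 0]}], "gripper": 0}}

```text
time_s: 4.2
ee_pos: [0.6161, 0.0888, 0.0306]
eef_rot: [2.745, 1.57, -0.02]
force: [-1.3, 0.1, -0.2]
grip_width: 0.0007
```

Run:
```python
from h import *
o=ctrl.get_obs();print(o['ee_pos'].round(4),o['force'],Ro.from_euler('xyz',o['eef_rot']).as_matrix().round(3)); w=snap('wrist','w2')
snap('side','s2')
```

```text
[0.6161 0.0888 0.0306] [-1.26184031  0.12349869 -0.19590261] [[ 0.001  0.368 -0.93 ]
 [-0.    -0.93  -0.368]
 [-1.     0.    -0.   ]]
```

View pics/w2.png

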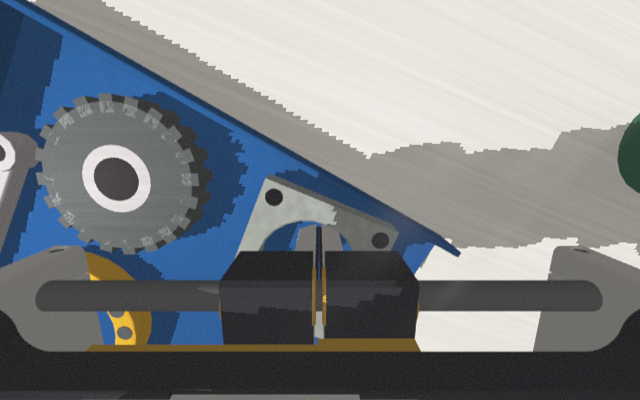

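View pics/s2.png

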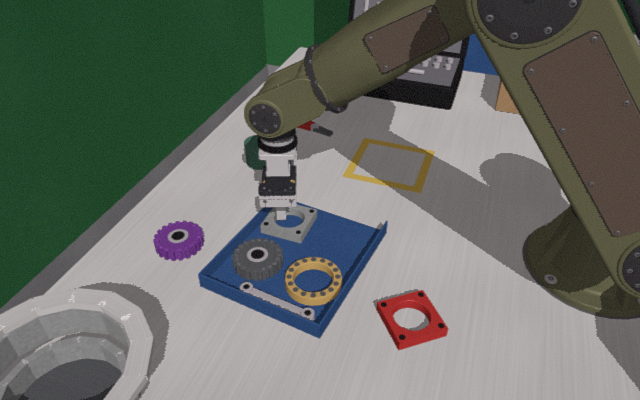

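Run:
```python
from h import *
p=ray('wrist',[(274,197),(380,240)],0.023)[:,:2];print(p)
T=np.array([.545,.17]);R=np.array([[.991,-.131],[.131,.991]])
print((p-T)@R.T)
q=ray('side',[(318,209),(263,235),(302,242),(273,207)],0.023)[:,:2];print(q,(q-T)@R.T)
```

```text
[[0.63363373 0.12468053]
 [0.6321379  0.05271239]]
[[ 0.09377288 -0.03330058]
 [ 0.10171833 -0.10481696]]
[[0.55019414 0.0449997 ]
 [0.6256423  0.16019225]
 [0.54481864 0.15268882]
 [0.6430311  0.07161322]] [[ 0.02152244 -0.12319487]
 [ 0.08120133  0.00084466]
 [ 0.00208804 -0.01717914]
 [ 0.11003751 -0.08465922]]
```

{"name": "arm_command", "arguments": {"deltas": [{"translation": [0, -0.2, 0.4], "turn": [0, 0, 0]}, {"translation": [-0.8, -0.2, 0.4], "turn": [0, 0, 0]}, {"translation": [-1.6, -0.2, 0.4], "turn": [0, 0, 0]}, {"translation": [-2.4, -0.2, 0.4], "turn": [0, 0, 0]}, {"translation": [-2.4, -1.5, 0.9], "turn": [0, 0, 0]}, {"translation": [-2.4, -2.8, 1.3], "turn": [0, 0, 0]}, {"translation": [-2.4, -4.2, 1.7], "turn": [0, 0, 0]}, {"translation": [-2.4, -5.6, 2.1], "turn": [0, 0, 0]}, {"translation": [-2.4, -7.1, 2.6], "turn": [0, 0, 0]}, {"translation": [-2.4, -7.1, 2.6], "turn": [0, 0, 0]}, {"translation": [-2.4, -7.1, 2.6], "turn": [0, 0, 0]}], "gripper": 0}}

```text
time_s: 5.22
ee_pos: [0.4889, 0.2314, 0.091]
eef_rot: [2.992, 1.57, 0.231]
force: [0.1, 0.2, -0.0]
grip_width: 0.0007
```

Run:
```python
from h import *
o=ctrl.get_obs();print(o['ee_pos'].round(4),o['force']); w=snap('wrist','w3')
p=ray('wrist',[(318,200)],0.023)
for t,z in [('flange',.003),('bearing',.003)]:
  for q in models.mark_of(t,'wrist')[:2]: print(t,q, ray('wrist',q['at'],z))
```

```text
[0.4889 0.2314 0.091 ] [ 0.09774888  0.16204354 -0.02380713]
```

View pics/w3.png

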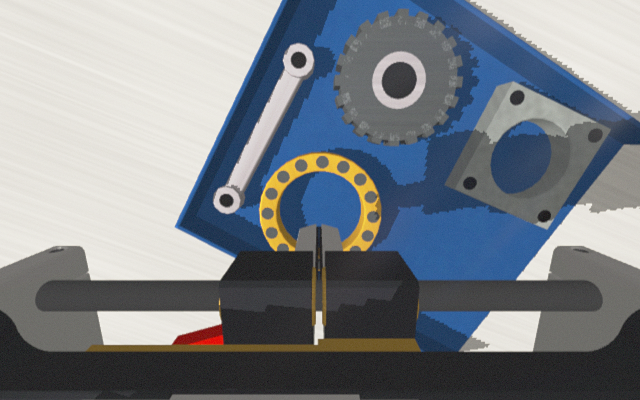

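{"name": "arm_command", "arguments": {"deltas": [{"translation": [0.8, 0, 0], "turn": [0, 0, 0]}, {"translation": [1.6, 0, 0], "turn": [0, 0, 0]}, {"translation": [2.2, 0, 0], "turn": [0, 0, 0]}, {"translation": [2.5, 0, 0], "turn": [0, 0, 0]}, {"translation": [2.5, 0, 0], "turn": [0, 0, 0]}], "gripper": 0}}

```text
time_s: 5.78
ee_pos: [0.4895, 0.229, 0.0267]
eef_rot: [0.011, 1.568, -2.755]
force: [-0.8, -0.9, -0.2]
grip_width: 0.0007
```

{"name": "arm_command", "arguments": {"deltas": [{"translation": [0, 0.3, 0.16], "turn": [0, 0, 0]}, {"translation": [0, 0.6, 0.32], "turn": [0, 0, 0]}, {"translation": [0, 0.8, 0.43], "turn": [0, 0, 0]}, {"translation": [0, 1.0, 0.53], "turn": [0, 0, 0]}, {"translation": [0, 1.2, 0.64], "turn": [0, 0, 0]}, {"translation": [0, 1.5, 0.8], "turn": [0, 0, 0]}, {"translation": [0, 1.9, 1.01], "turn": [0, 0, 0]}, {"translation": [0, 2.3, 1.22], "turn": [0, 0, 0]}, {"translation": [0, 2.7, 1.44], "turn": [0, 0, 0]}, {"translation": [0, 3.0, 1.6], "turn": [0, 0, 0]}, {"translation": [0, 3.0, 1.6], "turn": [0, 0, 0]}], "gripper": 0}}

```text
time_s: 6.7
ee_pos: [0.4801, 0.1443, 0.0285]
eef_rot: [2.467, 1.57, -0.299]
force: [1.3, 0.2, 0.1]
grip_width: 0.0005
```

Run:
```python
from h import *
o=ctrl.get_obs();print(o['ee_pos'].round(4),o['force']); w=snap('wrist','w4')
snap('side','s4')
```

```text
[0.4801 0.1443 0.0285] [1.26903276 0.24823017 0.05437406]
```

View pics/w4.png

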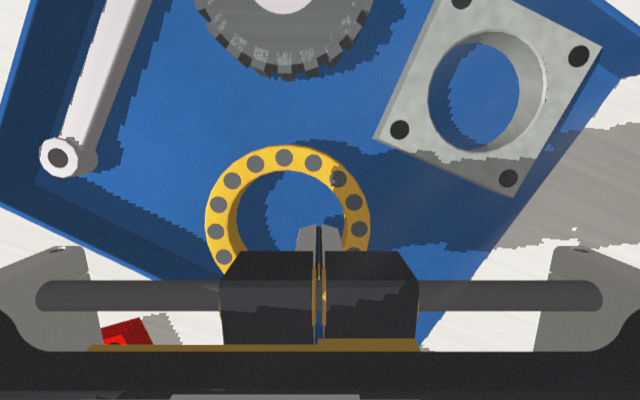

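View pics/s4.png

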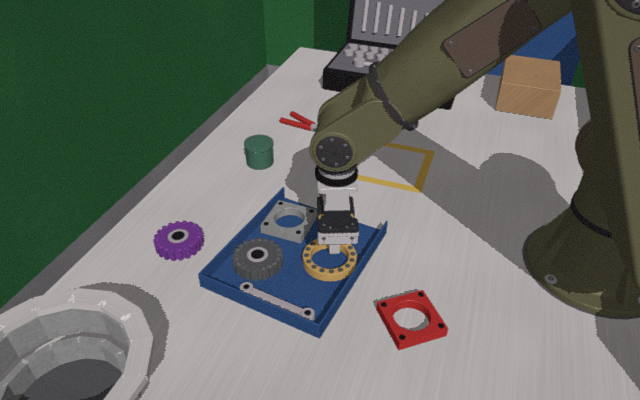

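{"name": "arm_command", "arguments": {"deltas": [{"translation": [0, 0.4, 0.2], "turn": [0, 0, 0]}, {"translation": [0, 1.0, 0.54], "turn": [0, 0, 0]}, {"translation": [0, 1.6, 0.86], "turn": [0, 0, 0]}, {"translation": [0, 2.2, 1.18], "turn": [0, 0, 0]}, {"translation": [0, 2.8, 1.5], "turn": [0, 0, 0]}, {"translation": [0, 3.4, 1.83], "turn": [0, 0, 0]}, {"translation": [0, 4.0, 2.15], "turn": [0, 0, 0]}, {"translation": [0, 4.6, 2.5], "turn": [0, 0, 0]}, {"translation": [0, 5.2, 2.8], "turn": [0, 0, 0]}, {"translation": [0, 5.8, 3.1], "turn": [0, 0, 0]}, {"translation": [0, 6.4, 3.45], "turn": [0, 0, 0]}, {"translation": [0, 7.0, 3.75], "turn": [0, 0, 0]}], "gripper": 0}}

```text
time_s: 7.8
ee_pos: [0.4571, -0.0519, 0.0282]
eef_rot: [-1.619, 1.57, 1.9]
force: [1.2, 5.9, 2.7]
grip_width: 0.0004
```

Run:
```python
from h import *
o=ctrl.get_obs();print(o['ee_pos'].round(4),o['force']); w=snap('wrist','w5')
snap('side','s5')
```

```text
[ 0.4571 -0.0519  0.0282] [1.17724244 5.87991769 2.67807145]
```

View pics/w5.png

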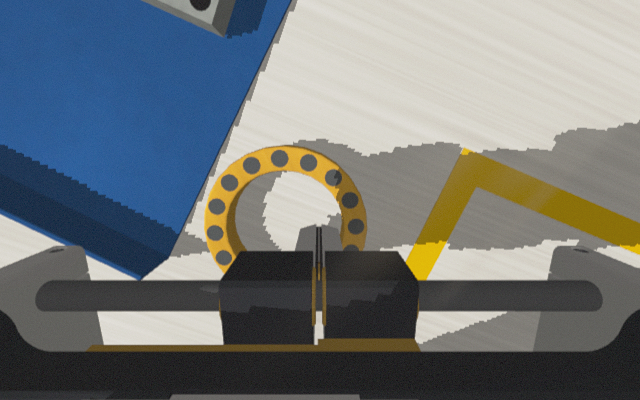

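View pics/s5.png

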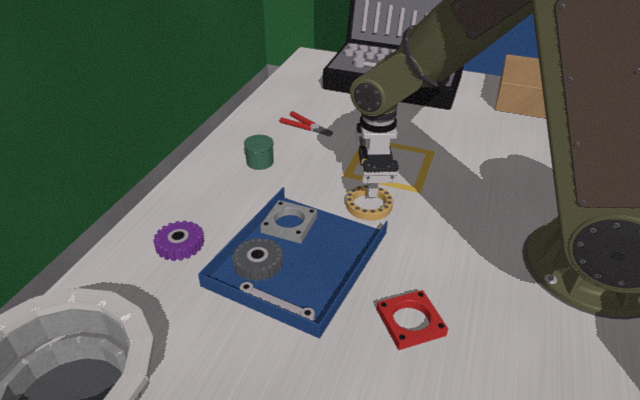

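{"name": "arm_command", "arguments": {"deltas": [{"translation": [0, 0.5, 0.2], "turn": [0, 0, 0]}, {"translation": [0, 1.2, 0.5], "turn": [0, 0, 0]}, {"translation": [0, 1.9, 0.8], "turn": [0, 0, 0]}, {"translation": [0, 2.6, 1.1], "turn": [0, 0, 0]}, {"translation": [0, 3.3, 1.4], "turn": [0, 0, 0]}, {"translation": [0, 4.0, 1.7], "turn": [0, 0, 0]}, {"translation": [0, 4.7, 2.0], "turn": [0, 0, 0]}, {"translation": [0, 5.3, 2.3], "turn": [0, 0, 0]}, {"translation": [0, 5.8, 2.5], "turn": [0, 0, 0]}, {"translation": [0, 6.2, 2.7], "turn": [0, 0, 0]}, {"translation": [0, 6.6, 2.8], "turn": [0, 0, 0]}, {"translation": [0, 6.8, 2.9], "turn": [0, 0, 0]}], "gripper": 0}}

```text
time_s: 8.9
ee_pos: [0.4527, -0.2369, 0.0281]
eef_rot: [-0.893, 1.571, 2.625]
force: [0.4, 4.2, 0.3]
grip_width: 0.0005
```

Run:
```python
from h import *
o=ctrl.get_obs();print(o['ee_pos'].round(4),o['force']); im=snap('side','s6'); snap('wrist','w6')
hsv=cv2.cvtColor(im,cv2.COLOR_RGB2HSV)
for q in models.mark_of('bearing','side')[:1]: print(q,ray('side',q['at'],0))
```

```text
[ 0.4527 -0.2369  0.0281] [0.41915838 4.19673897 0.31402316]
{'at': [388.2, 165.0], 'score': 0.64} [[ 0.45497632 -0.20344491  0.        ]]
```

View pics/s6.png

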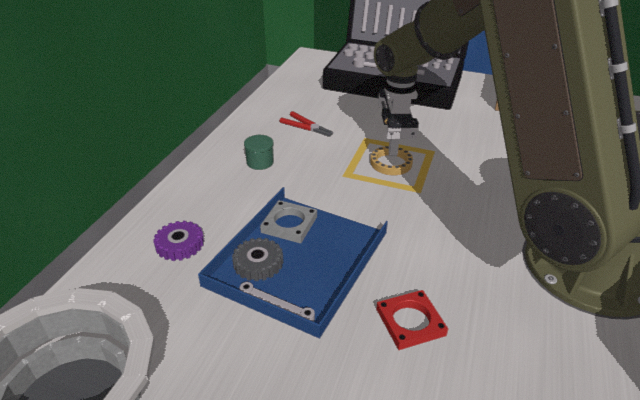

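View pics/w6.png

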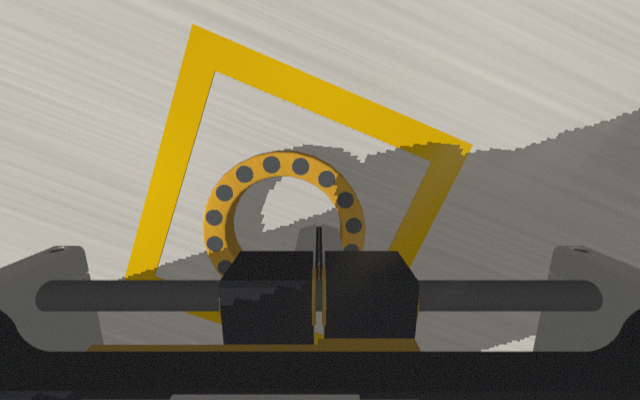

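{"name": "arm_command", "arguments": {"deltas": [{"translation": [0, -0.25, -0.1], "turn": [0, 0, 0]}, {"translation": [0, -0.5, -0.2], "turn": [0, 0, 0]}, {"translation": [0, -0.5, -0.2], "turn": [0, 0, 0]}, {"translation": [-0.8, -0.5, -0.2], "turn": [0, 0, 0]}, {"translation": [-1.8, -0.5, -0.2], "turn": [0, 0, 0]}, {"translation": [-3, -0.5, -0.2], "turn": [0, 0, 0]}, {"translation": [-4.5, -0.5, -0.2], "turn": [0, 0, 0]}, {"translation": [-6, -0.5, -0.2], "turn": [0, 0, 0]}, {"translation": [-6, 0.5, 1.0], "turn": [0, 0, 0]}, {"translation": [-6, 1.5, 2.0], "turn": [0, 0, 0]}, {"translation": [-6, 2.5, 3.0], "turn": [0, 0, 0]}, {"translation": [-6, 2.5, 3.0], "turn": [0, 0, 0]}], "gripper": 0}}

```text
time_s: 10.05
ee_pos: [0.4038, -0.3256, 0.1784]
eef_rot: [1.224, 1.569, -1.543]
force: [0.2, -0.1, 0.6]
grip_width: 0.0006
```

Run:
```python
from h import *
o=ctrl.get_obs();print(o['ee_pos'].round(4),o['force']); snap('side','s7'); im=snap('wrist','w7'); snap('top','t7')
for n in ['side','wrist','top']:
  for t in ['bearing','square']:
    for q in models.mark_of(t,n)[:1]: print(n,t,q,ray(n,q['at'],0))
```

```text
[ 0.4038 -0.3256  0.1784] [ 0.17226666 -0.05830613  0.55952957]
side bearing {'at': [388.5, 163.9], 'score': 0.82} [[ 0.4554261  -0.20845008  0.        ]]
top bearing {'at': [401.8, 245.5], 'score': 0.79} [[ 0.4432265  -0.21180886  0.        ]]
```

View pics/s7.png

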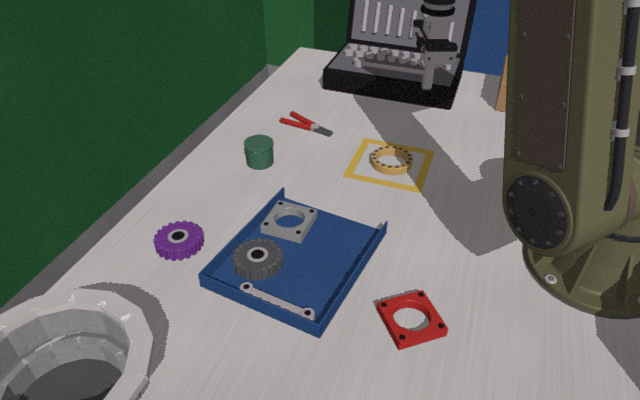

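View pics/w7.png

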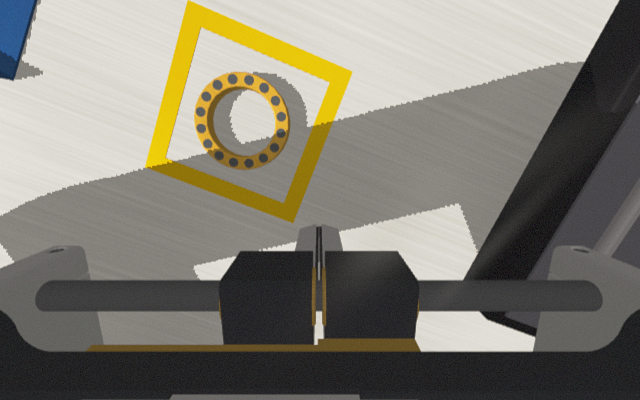

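View pics/t7.png

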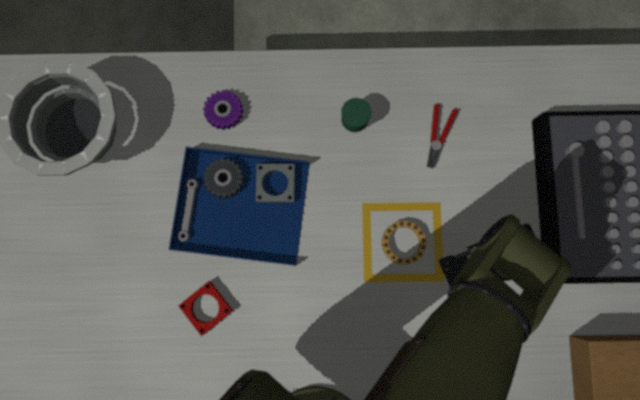

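Side, top and wrist views all show the bearing flat in the middle of the taped square (about 3–10 mm off centre). The gear, flange and lever are inside the tray, the pliers and tin look unmoved, and the arm is clear.

```bash
python3 -c "
from station import ctrl
print(ctrl.hand_in())"
```

```text
the job is handed in; nothing more can be done
None
```

I slid the bearing out through the tray's open side and left it lying flat inside the taped square. I handed the job in at about 10 s on the robot's clock; no verdict is reported.

- **Moves:** I first went down into the flange's hole with closed fingertips and shoved it about 30 mm toward the tray's +x wall. Then I went into the bearing's bore, dragged it out, down the 3 mm step and across the bench, and raised the arm clear.
- **Bearing position:** The side camera put the bearing's axis at (0.455, -0.208) and the top camera at (0.443, -0.212). I had measured the square's centre at (0.453, -0.214), so the bearing is within about 10 mm of it against the 43 mm allowed. The two cameras disagree by about 12 mm. The trained network gave no reading for the bearing from the wrist camera or for the square from any camera, so the centre comes from my own colour fit of the tape in the first picture.
- **Other parts:** By eye in the last pictures, the gear, flange and lever are well inside the tray, and the pliers and tin look unmoved. I did not measure their final positions.
- **Forces:** The highest force I saw was about 6 N, while dragging; I only read it at the end of each move.

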